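# Sort the can capacitors into parts dishes by size

### The arm

A 6-joint arm with a two-finger parallel gripper is mounted at the origin on the work surface. World frame = base frame: x ahead of the robot, y to its left, z up, the work surface at z = 0. Lengths are in m, angles in rad, forces in N, time in s.
With the tool pointing down it reaches from about 0.25 to 0.775 m from the base axis. Payload 4 kg.
Tool frame: the origin (TCP) lies at the very end of the fingers, on their centre line; the grasp point (between the pads) lies 19 mm behind it; z points along the fingers, y is the line along which they close (so a half turn about z gives the same grasp; the last joint's range is limited). The gripper opens to 85 mm and grips with 20 to 120 N. Pads are 22 mm wide; open, the fingers measure 114 mm over their backs; the gripper's body (76 mm by 85 mm) begins 54 mm behind the grasp point. The pads swing forward as they close: fully open they stand 13 mm farther back than shut.
Start: joints at [1.173, 0.087, 1.371, -0, 1.684, -0.103], TCP at [0.16, 0.526, 0.231] pointing down, gripper open.
Joint ranges: [-3.1, 3.1], [-0.76, 2.03], [0.27, 2.55], [-1.08, 4.22], [0.17, 2.65], [-2.57, 2.57]. Speed limits (rad/s): [2.79, 2.79, 3.14, 3.14, 3.14, 3.14].

### API

Orientations are given as a rotation vector (axis times angle).
In Python, from workcell import readout, optics, ticket gives the robot as it stands.
- The arm moves only by the tool move_arm, never from a script. Its argument "plan" is a list of rows, each a list of 2 entries, a list of its own where there are three numbers: the shift along the tool's x, y, z in units of 40 mm (1.0 is 40 mm), then the turn about the tool's z in units of 8 degrees (1.0 is 8 degrees). In form: [[[x, y, z], turn], ...]. A call has 1 to 5 rows; each row shifts and turns the commanded pose from where the row before left it, along the tool's axes as they then stand; what a row does not reach is not made up. A row lasts 1/10 s, in which the tool goes at most 50 mm and 8.59 degrees, less where a joint would pass 70% of its speed; a pose out of reach is approached as far as the arm can. A call is refused whole if a number of a shift passes 1 or a number of a turn 1, either way. A call with a gripper value outside its range is refused whole. "hand" is the closure, from 0 (fully open) to 1 (shut), set as the call begins (left out, the last holds). The fingers move at their own pace and stop on an object; "grip_force" is the grip in N (left out, the last holds). Time passes only in rows, so rows that do not move let the fingers close. It gives the time, the measured TCP pose, the force, the opening and the grip force at its end, in the units of the state.
- readout.observe(): the state, without advancing time (a new reading comes with each control period).
- optics.camera(name): name is "side" or "top"; returns (picture, depth): 400x640x3 uint8, blue, green, red; 400x640 float32, m along the optical axis (not along the pixel's ray), 0 where there is no reading.
- optics.camera_model(name): a dict with "fx", "fy", "cx", "cy" (pixels), "R" (3x3) and "t" (3): a world point X has camera coordinates R X + t. Camera axes: x right, y down, z forward; pixel columns grow to the right and rows downward; lengths in m; the calibration is good to about 2 mm. A picture is of the moment at which its call begins. camera_model takes no time and is no camera call.
- ticket.sign_off(): hands the job in; it is judged then, once.
The state is a dict: "time_s": time; "joints": joint angles; "dq": joint speeds; "tau": joint torques, N m; "tool_pos": TCP position; "tcp_rot": TCP orientation; "ft_force": force on the tool from outside, world axes, zero at the start; "torque": the same for the moment, N m; "grip_width": opening from 0.0 (shut) to 1.0 (fully open); "finger_force": force on a finger pad.
Only numpy, scipy, OpenCV 4.12 (cv2) and the standard library are available. Lean on these libraries where they do the work, as an engineer would, in place of code of your own. Each camera call takes 0.05 s, during which the arm holds its last target. There are 200 camera calls.

### The job

Pick the four aluminium can capacitors out of the clutter on the electronics bench and stand each one upright in the round steel dish of its own rank in size (biggest can in the biggest dish, down to the smallest in the smallest), one after another from the biggest to the smallest. Set each down gently on the floor of its dish, without dropping it or tipping any over, and do not shift the transformer or the wire spool among them.

Things in the scene. Friction and masses are not known exactly. Their poses are not given: they have to be found in the camera images.
- cap_a_mid (a point): The biggest of the four can capacitors: an upright bare aluminium cylinder, 48 mm in diameter and 64 mm tall, with a black top disc and two small brass terminals that rise 3 mm above it; about 160 g. The point is the cylinder's centre, 32 mm above its underside; z along its axis.
- cap_b_mid (a point): The second biggest of the four can capacitors: an upright bare aluminium cylinder, 38 mm in diameter and 54 mm tall, with a black top disc and two small brass terminals that rise 3 mm above it; about 90 g. The point is the cylinder's centre, 27 mm above its underside; z along its axis.
- cap_c_mid (a point): The third biggest of the four can capacitors: an upright bare aluminium cylinder, 30 mm in diameter and 44 mm tall, with a black top disc and two small brass terminals that rise 3 mm above it; about 50 g. The point is the cylinder's centre, 22 mm above its underside; z along its axis.
- cap_d_mid (a point): The smallest of the four can capacitors: an upright bare aluminium cylinder, 22 mm in diameter and 34 mm tall, with a black top disc and two small brass terminals that rise 3 mm above it; about 25 g. The point is the cylinder's centre, 17 mm above its underside; z along its axis.
- dish_a: The biggest of the four round, shallow stainless-steel parts dishes, held to the bench by its magnet: 84 mm outer diameter, 12 mm high, walls 2.5 mm, inner floor 3 mm above the bench. Origin at the centre of its underside on the bench; z up.
- dish_b: The second biggest of the four round, shallow stainless-steel parts dishes, held to the bench by its magnet: 72 mm outer diameter, 12 mm high, walls 2.5 mm, inner floor 3 mm above the bench. Origin at the centre of its underside on the bench; z up.
- dish_c: The third biggest of the four round, shallow stainless-steel parts dishes, held to the bench by its magnet: 61 mm outer diameter, 12 mm high, walls 2.5 mm, inner floor 3 mm above the bench. Origin at the centre of its underside on the bench; z up.
- dish_d: The smallest of the four round, shallow stainless-steel parts dishes, held to the bench by its magnet: 50 mm outer diameter, 12 mm high, walls 2.5 mm, inner floor 3 mm above the bench. Origin at the centre of its underside on the bench; z up.
- transformer_mid (a point): Loose bystander, to be left alone: small transformer with a dark steel core and a copper-coloured winding, 34 x 36 x 34 mm high. The point is its centre, 17 mm above the bench. (All other clutter near the task is fixed and at most 21 mm high.)
- spool_mid (a point): Loose bystander, to be left alone: small white wire spool with copper wire standing on its flange, 40 mm in diameter, 18 mm high. The point is its centre, 9 mm above the bench.
There are look-alikes about, which are no part of the job. What is shaped like the dish_d but purple or yellow is not meant.

How it is judged:
By the outcome, as a careful person would: the job done as asked, in the order asked, and still so for the second after the job is handed in, with the robot touching nothing.
It also fails if it takes over 102 s, if anything falls off the work surface, if the arm or the gripper's body presses on something with over 40 N, if the wrist force passes 120 N, or if a joint passes its speed limit or range.

## Working session

There is one attempt and no reset: what is moved stays moved. The work goes in short steps, Python scripts to look and compute and a tool call to move; the robot and the scene stay as the last step left them, time stands still between calls to the robot, and variables do not carry over. Pictures are saved under pics/ and viewed, at most 14 in all, crops included, and the job is handed in when it is done.

Besides the shell and the picture viewer there is one more tool, called after ">>>" by a JSON object that holds its "op" and its "data". move_arm: Moves the arm, as the interface text tells. Its arguments: {"type":"object","properties":{"plan":{"type":"array"},"hand":{"type":"number"},"grip_force":{"type":"number"}},"required":["plan"]}

```bash
mkdir -p pics; ls; python3 - <<'E'
from workcell import readout, optics
import cv2,numpy as np
print(readout.observe())
for n in("top","side"):
    p,d=optics.camera(n); cv2.imwrite(f"pics/{n}0.png",p); np.savez(f"{n}0.npz",p=p,d=d)
    m=optics.camera_model(n); print(n,{k:np.round(v,4).tolist() for k,v in m.items()})
E
```

```text
pics
{'time_s': 0.0, 'joints': array([ 1.17289276e+00,  8.79588580e-02,  1.37231036e+00, -5.16298280e-06,
        1.68358620e+00, -1.03090274e-01]), 'dq': array([ 0.00013189,  0.00090982, -0.00124391,  0.00059354, -0.00181001,
       -0.00026986]), 'tau': array([-1.09584806e-03, -3.51839054e+01, -3.13282549e+01, -1.73783906e-04,
        1.04812573e-02,  1.25477357e-05]), 'tool_pos': array([0.15961012, 0.52579624, 0.23010855]), 'tcp_rot': array([-0.46133536, -3.10697111,  0.0034448 ]), 'ft_force': array([-0.18903442, -0.28541355, -0.89049295]), 'torque': array([ 0.00570119, -0.01379793, -0.03894658]), 'finger_force': 0.0, 'grip_width': 1.0010211713971335}
top {'fx': 450.0389, 'fy': 450.0389, 'cx': 319.3047, 'cy': 205.2192, 'R': [[-0.0033, -0.9999, -0.0096], [-0.9855, 0.0049, -0.1694], [0.1694, 0.0089, -0.9855]], 't': [0.0457, 0.5931, 0.9777]}
side {'fx': 378.0407, 'fy': 378.0407, 'cx': 321.9853, 'cy': 201.7149, 'R': [[0.993, -0.1183, 0.0055], [-0.0722, -0.6424, -0.763], [0.0938, 0.7572, -0.6464]], 't': [-0.5731, 0.107, 0.7004]}
```

View pics/top0.png

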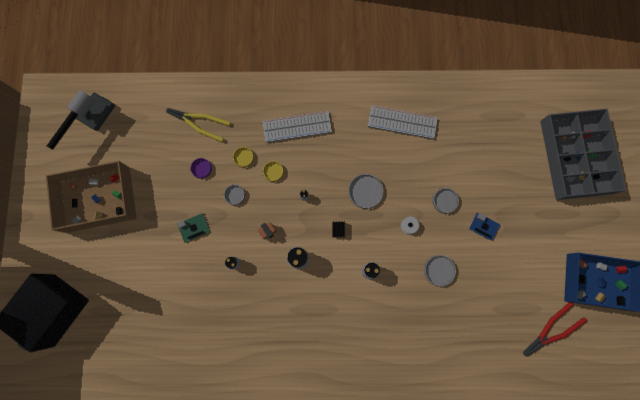

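View pics/side0.png

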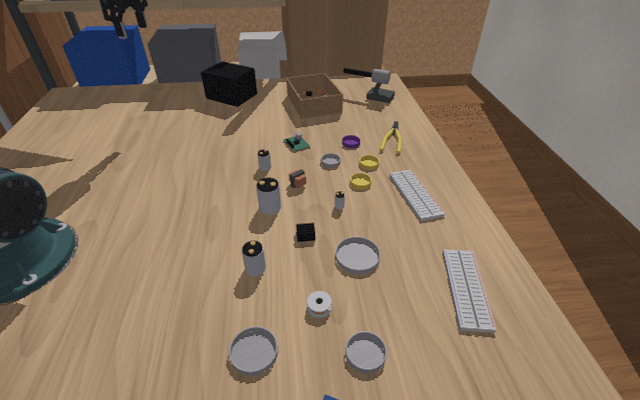

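The top view shows cap A at (297,257), B at (372,270), C at (231,263) and D at (304,195). The steel dishes are at (367,191), (441,271), (446,201) and (235,195). The purple dish at (201,169) and the yellow ones at (244,158) and (274,172) are decoys. The transformer is at (267,230), the spool at (410,226), and there is a black block at (338,229).

```bash
cat > h.py <<'E'
import numpy as np,cv2
from workcell import readout,optics
def model(n):
    m=optics.camera_model(n); return m,np.array(m["R"]),np.array(m["t"])
def plane(n,uv,z):
    m,R,t=model(n); uv=np.atleast_2d(uv).astype(float)
    r=np.c_[(uv[:,0]-m["cx"])/m["fx"],(uv[:,1]-m["cy"])/m["fy"],np.ones(len(uv))]@R
    c=-R.T@t; return (c+r*((z-c[2])/r[:,2])[:,None])[:,:2]
def cloud(n,d):
    m,R,t=model(n); v,u=np.mgrid[:400,:640]
    P=np.stack([(u-m["cx"])/m["fx"]*d,(v-m["cy"])/m["fy"]*d,d],-1)
    return (P-t)@R
E
python3 - <<'E'
from h import *
for n in("top","side"):
    f=np.load(n+"0.npz"); p,d=f["p"],f["d"]; W=cloud(n,d)
    print(n)
    roi={"top":[("A",297,257,.064),("B",372,270,.054),("C",231,263,.044),("D",304,195,.034),("dishA",367,191,.012),("dishB",441,271,.012),("dishC",446,201,.012),("dishD",235,195,.012),("trafo",267,230,.034),("spool",410,226,.018),("black",338,229,.02)],
    "side":[("A",268,186,.064),("B",253,250,.054),("C",264,155,.044),("D",340,195,.034),("dishA",357,255,.012),("dishB",254,350,.012),("dishC",366,352,.012),("dishD",330,161,.012),("trafo",297,180,.034),("spool",319,303,.018),("black",306,232,.02)]}[n]
    for k,u,v,h in roi:
        r=30; yy,xx=np.mgrid[:400,:640]
        near=(abs(yy-v)<r)&(abs(xx-u)<r)&(d>0)
        hi=near&(abs(W[...,2]-h)<.005 if k[0]!='b' else W[...,2]>.012)
        nl,L,S,C=cv2.connectedComponentsWithStats(hi.astype(np.uint8))
        # component nearest the seed
        if nl<2: print(k,"none"); continue
        ok=[i for i in range(1,nl) if S[i,4]>=8]
        if not ok: print(k,"small"); continue
        i=min(ok,key=lambda i:np.hypot(*(C[i]-[u,v]))) 
        ij=L==i; px=np.c_[xx[ij],yy[ij]]; z=W[ij][:,2]
        g=plane(n,px,h).astype(np.float32); c,rad=cv2.minEnclosingCircle(g)
        print(k,S[i,4],"circ",np.round(c,4),"diam",round(2*rad,4),"mean",g.mean(0).round(4),"z",np.percentile(z,[5,50,95]).round(4))
E
python3 - <<'E'
import cv2
p=cv2.imread("pics/top0.png"); cv2.imwrite("pics/crop1.png",cv2.resize(p[145:290,185:475],(800,400),interpolation=cv2.INTER_CUBIC))
E
```

```text
top
A 344 circ [0.4744 0.0924] diam 0.0474 mean [0.4744 0.0924] z [0.0605 0.0637 0.0675]
B 211 circ [ 0.4458 -0.0727] diam 0.0369 mean [ 0.4459 -0.0728] z [0.0502 0.0542 0.0571]
C 125 circ [0.4645 0.2431] diam 0.0291 mean [0.4646 0.2433] z [0.04   0.0443 0.0467]
D 61 circ [0.6228 0.0794] diam 0.0208 mean [0.623  0.0797] z [0.0296 0.0331 0.0367]
dishA 138 circ [ 0.6344 -0.0671] diam 0.0841 mean [ 0.635 -0.069] z [0.0077 0.011  0.0142]
dishB 124 circ [ 0.4459 -0.2344] diam 0.0722 mean [ 0.446  -0.2357] z [0.0077 0.0105 0.0136]
dishC 109 circ [ 0.6105 -0.256 ] diam 0.062 mean [ 0.6122 -0.256 ] z [0.0077 0.0108 0.014 ]
dishD 79 circ [0.627  0.2469] diam 0.051 mean [0.626 0.247] z [0.0078 0.0115 0.0144]
trafo 119 circ [0.5382 0.1652] diam 0.0395 mean [0.54   0.1653] z [0.0295 0.0325 0.0363]
spool 225 circ [ 0.5515 -0.1686] diam 0.0399 mean [ 0.5513 -0.1684] z [0.0145 0.0176 0.0205]
black 12 circ [ 0.5386 -0.0022] diam 0.026 mean [ 0.5385 -0.0022] z [0.019  0.0204 0.0227]
side
A 290 circ [0.4745 0.0911] diam 0.0544 mean [0.4741 0.0914] z [0.061  0.0649 0.068 ]
B 305 circ [ 0.4467 -0.0733] 
[... 167 characters left out ...]
 diam 0.0279 mean [0.6224 0.0788] z [0.0299 0.0342 0.037 ]
dishA 314 circ [ 0.634  -0.0672] diam 0.0894 mean [ 0.6348 -0.0679] z [0.0075 0.0116 0.0139]
dishB 402 circ [ 0.4462 -0.2344] diam 0.0745 mean [ 0.4454 -0.2358] z [0.0076 0.0119 0.0141]
dishC 342 circ [ 0.6107 -0.256 ] diam 0.0637 mean [ 0.6108 -0.2565] z [0.0077 0.012  0.0141]
dishD 104 circ [0.6259 0.2462] diam 0.0591 mean [0.6261 0.2475] z [0.0076 0.0111 0.0138]
trafo 119 circ [0.5395 0.1638] diam 0.041 mean [0.5394 0.1623] z [0.0293 0.0322 0.0358]
spool 415 circ [ 0.5513 -0.1676] diam 0.0416 mean [ 0.5513 -0.1677] z [0.0172 0.0189 0.0203]
black 252 circ [ 0.5439 -0.0008] diam 0.0494 mean [ 0.5432 -0.0025] z [0.0139 0.0202 0.0227]
```

View pics/crop1.png

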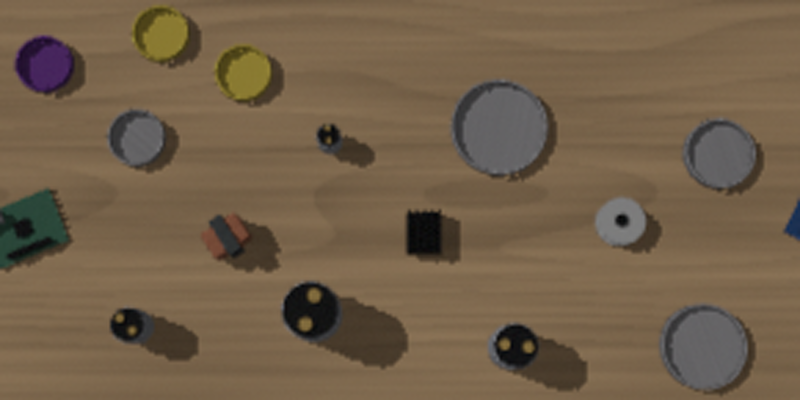

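Both cameras agree to about 1 mm, and every diameter matches its nominal size: dishes 84, 72, 62 and 51 mm, cans 47, 37, 29 and 21 mm. The purple and yellow dishes are decoys, so dish D is the steel one at (235,195). I'll align the tool first so its y axis lies on world y.

>>> {"op": "move_arm", "data": {"plan": [[[0, 0, 0], -0.7], [[0, 0, 0], -0.7], [[0, 0, 0], -0.72], [[0, 0, 0], 0]], "hand": 0, "grip_force": 30}}

```text
time_s: 0.5
tool_pos: [0.1597, 0.526, 0.2307]
tcp_rot: [0.002, -3.141, 0.002]
ft_force: [-0.2, 0.1, 0.0]
grip_width: 0.997
finger_force: 0.0
```

>>> {"op": "move_arm", "data": {"plan": [[[-0.7, -0.98, 0], 0], [[-0.7, -0.98, 0], 0], [[-0.7, -0.98, 0], 0], [[-0.7, -0.98, 0], 0], [[-0.7, -0.98, 0], 0]]}}

```text
time_s: 1.0
tool_pos: [0.3006, 0.3288, 0.2311]
tcp_rot: [0.001, 3.141, 0.0]
ft_force: [1.4, 0.7, 0.3]
grip_width: 1.0
finger_force: 0.0
```

>>> {"op": "move_arm", "data": {"plan": [[[-0.7, -0.98, 0], 0], [[-0.7, -0.98, 0], 0], [[-0.7, -0.98, 0], 0], [[-0.7, -0.98, 0], 0], [[-0.7, -0.98, 0], 0]]}}

```text
time_s: 1.5
tool_pos: [0.4409, 0.1328, 0.2313]
tcp_rot: [0.002, 3.141, 0.001]
ft_force: [0.6, 0.6, 0.0]
grip_width: 1.003
finger_force: 0.0
```

>>> {"op": "move_arm", "data": {"plan": [[[-0.45, -0.6, 0.5], 0], [[-0.4, -0.45, 0.8], 0], [[0, 0, 0], 0], [[0, 0, 0], 0]]}}

```text
time_s: 1.9
tool_pos: [0.4736, 0.0926, 0.1784]
tcp_rot: [-0.002, -3.139, -0.001]
ft_force: [0.4, -0.6, 0.6]
grip_width: 1.001
finger_force: 0.0
```

>>> {"op": "move_arm", "data": {"plan": [[[0, 0, 1], 0], [[0, 0, 1], 0], [[0, 0, 1], 0], [[0, 0, 0.9], 0], [[0, 0, 0], 0]]}}

```text
time_s: 2.4
tool_pos: [0.4702, 0.0937, 0.0198]
tcp_rot: [0.004, -3.132, 0.0]
ft_force: [-0.5, -0.1, 0.7]
grip_width: 1.002
finger_force: 0.0
```

>>> {"op": "move_arm", "data": {"plan": [[[0, 0, 0], 0], [[0, 0, 0], 0], [[0, 0, 0], 0], [[0, 0, 0], 0], [[0, 0, 0], 0]], "hand": 1, "grip_force": 35}}

```text
time_s: 2.9
tool_pos: [0.4769, 0.0933, 0.0268]
tcp_rot: [-0.002, 3.135, 0.002]
ft_force: [-0.5, 1.4, 7.1]
grip_width: 0.55
finger_force: 36.6
```

>>> {"op": "move_arm", "data": {"plan": [[[0, 0, 0], 0], [[0, 0, 0], 0], [[0, 0, 0], 0], [[0, 0, 0], 0], [[0, 0, 0], 0]]}}

```text
time_s: 3.4
tool_pos: [0.4769, 0.0933, 0.0268]
tcp_rot: [-0.002, 3.135, 0.002]
ft_force: [-0.9, 1.5, 7.2]
grip_width: 0.55
finger_force: 36.6
```

>>> {"op": "move_arm", "data": {"plan": [[[0, 0, -0.2], 0], [[0, 0, -0.5], 0], [[0, 0, -0.9], 0], [[0, 0, -0.9], 0], [[0, 0, 0], 0]]}}

```text
time_s: 3.9
tool_pos: [0.4782, 0.0929, 0.1302]
tcp_rot: [-0.002, 3.129, 0.001]
ft_force: [2.7, 0.3, -0.2]
grip_width: 0.554
finger_force: 36.4
```

>>> {"op": "move_arm", "data": {"plan": [[[0, 0, 0], 0], [[0, 0, 0], 0]]}}

```text
time_s: 4.1
tool_pos: [0.4732, 0.0925, 0.1219]
tcp_rot: [0.002, -3.139, 0.0]
ft_force: [-0.4, -0.2, -2.0]
grip_width: 0.552
finger_force: 36.4
```

>>> {"op": "move_arm", "data": {"plan": [[[-0.3, -0.3, 0], 0], [[-0.7, -0.7, 0], 0], [[-0.8, -0.8, 0], 0], [[-0.8, -0.8, 0], 0], [[-0.7, -0.7, 0], 0]]}}

```text
time_s: 4.6
tool_pos: [0.6074, -0.0417, 0.1211]
tcp_rot: [0.0, -3.139, 0.0]
ft_force: [-0.0, 0.4, -1.5]
grip_width: 0.552
finger_force: 36.5
```

>>> {"op": "move_arm", "data": {"plan": [[[-0.5, -0.45, 0], 0], [[-0.25, -0.25, 0], 0], [[0, 0, 0], 0], [[0, 0, 0], 0], [[0, 0, 0], 0]]}}

```text
time_s: 5.1
tool_pos: [0.6357, -0.0666, 0.1224]
tcp_rot: [0.003, -3.14, -0.001]
ft_force: [-0.8, -0.3, -2.2]
grip_width: 0.552
finger_force: 36.5
```

>>> {"op": "move_arm", "data": {"plan": [[[0, 0, 0.4], 0], [[0, 0, 0.7], 0], [[0, 0, 0.6], 0], [[0, 0, 0.3], 0], [[0, 0, 0.1], 0]]}}

```text
time_s: 5.6
tool_pos: [0.6347, -0.0663, 0.0366]
tcp_rot: [0.003, -3.137, -0.002]
ft_force: [0.8, -0.4, -2.1]
grip_width: 0.554
finger_force: 36.5
```

>>> {"op": "move_arm", "data": {"plan": [[[0, 0, 0.04], 0], [[0, 0, 0.02], 0], [[0, 0, 0], 0], [[0, 0, 0], 0]]}}

```text
time_s: 6.0
tool_pos: [0.6373, -0.0673, 0.0382]
tcp_rot: [-0.002, 3.139, -0.001]
ft_force: [-0.8, 0.2, -2.8]
grip_width: 0.554
finger_force: 36.5
```

>>> {"op": "move_arm", "data": {"plan": [[[0, 0, 0.05], 0], [[0, 0, 0.05], 0], [[0, 0, 0], 0], [[0, 0, 0], 0]]}}

```text
time_s: 6.4
tool_pos: [0.6364, -0.0671, 0.0327]
tcp_rot: [0.002, -3.141, -0.0]
ft_force: [-0.6, 0.1, -2.6]
grip_width: 0.554
finger_force: 36.5
```

>>> {"op": "move_arm", "data": {"plan": [[[0, 0, 0.03], 0], [[0, 0, 0.02], 0], [[0, 0, 0], 0], [[0, 0, 0], 0]]}}

```text
time_s: 6.8
tool_pos: [0.6365, -0.0671, 0.0309]
tcp_rot: [0.002, -3.142, -0.0]
ft_force: [-0.5, -1.1, -0.9]
grip_width: 0.554
finger_force: 36.5
```

Light contact is starting, because the force has shifted from -2.6 to -0.9. One more small step should seat it.

>>> {"op": "move_arm", "data": {"plan": [[[0, 0, 0.025], 0], [[0, 0, 0], 0], [[0, 0, 0], 0]]}}

```text
time_s: 7.1
tool_pos: [0.6366, -0.0671, 0.03]
tcp_rot: [-0.002, 3.141, 0.0]
ft_force: [-0.3, 0.7, -1.5]
grip_width: 0.557
finger_force: 36.6
```

>>> {"op": "move_arm", "data": {"plan": [[[0, 0, 0.025], 0], [[0, 0, 0], 0], [[0, 0, 0], 0]]}}

```text
time_s: 7.4
tool_pos: [0.6367, -0.0672, 0.0299]
tcp_rot: [-0.002, 3.141, -0.0]
ft_force: [-2.6, -0.8, 4.5]
grip_width: 0.553
finger_force: 36.9
```

>>> {"op": "move_arm", "data": {"plan": [[[0, 0, 0], 0], [[0, 0, 0], 0], [[0, 0, 0], 0], [[0, 0, 0], 0], [[0, 0, 0], 0]], "hand": 0}}

```text
time_s: 7.9
tool_pos: [0.6365, -0.0671, 0.0287]
tcp_rot: [0.002, -3.141, -0.0]
ft_force: [0.3, -0.3, -0.2]
grip_width: 0.997
finger_force: 0.0
```

>>> {"op": "move_arm", "data": {"plan": [[[0, 0, -0.3], 0], [[0, 0, -0.8], 0], [[0, 0, -1], 0], [[0, 0, -0.6], 0], [[0, 0, 0], 0]]}}

```text
time_s: 8.4
tool_pos: [0.6397, -0.0677, 0.1442]
tcp_rot: [-0.002, 3.13, -0.004]
ft_force: [0.5, 0.2, -0.4]
grip_width: 0.999
finger_force: 0.0
```

>>> {"op": "move_arm", "data": {"plan": [[[0.9, -0.03, 0], 0], [[1, -0.03, 0], 0], [[1, -0.03, 0], 0], [[1, -0.03, 0], 0], [[0.86, -0.03, 0], 0]]}}

```text
time_s: 8.9
tool_pos: [0.4437, -0.0731, 0.136]
tcp_rot: [0.002, -3.14, -0.001]
ft_force: [-0.4, -0.1, 0.2]
grip_width: 1.0
finger_force: 0.0
```

```bash
python3 - <<'E'
from h import *
p,d=optics.camera("side"); cv2.imwrite("pics/side1.png",p)
print(readout.observe()["tool_pos"])
cv2.imwrite("pics/crop2.png",cv2.resize(p[120:400,180:480],(600,560)))
E
```

```text
[ 0.43869378 -0.07262869  0.13510627]
```

View pics/crop2.png

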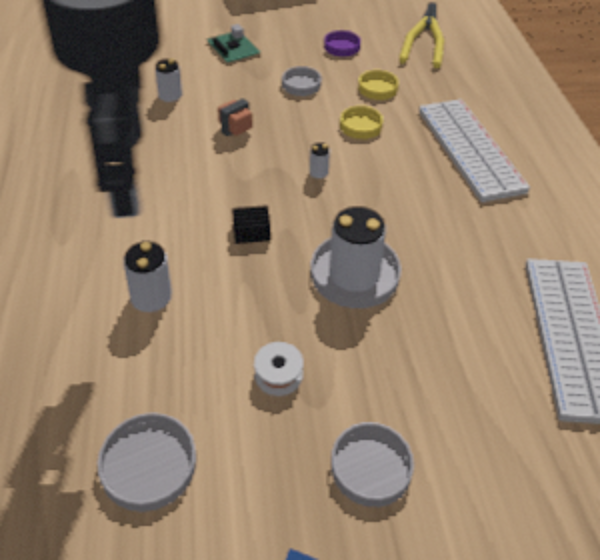

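The crop shows can A upright in dish A, with B at about (253,255) in the full image still standing and nothing else moved. Next is B.

>>> {"op": "move_arm", "data": {"plan": [[[0, 0, 0.5], 0], [[0, 0, 0.5], 0], [[0, 0, 0], 0], [[0, 0, 0], 0], [[0, 0, 0], 0]]}}

```text
time_s: 9.45
tool_pos: [0.4469, -0.0735, 0.0979]
tcp_rot: [-0.002, 3.14, -0.001]
ft_force: [-0.3, -0.6, 0.4]
grip_width: 0.995
finger_force: 0.0
```

>>> {"op": "move_arm", "data": {"plan": [[[0, 0, 0.7], 0], [[0, 0, 0.8], 0], [[0, 0, 0.45], 0], [[0, 0, 0], 0], [[0, 0, 0], 0]]}}

```text
time_s: 9.95
tool_pos: [0.4471, -0.0736, 0.02]
tcp_rot: [-0.002, 3.14, -0.001]
ft_force: [0.2, 0.1, 0.2]
grip_width: 1.0
finger_force: 0.0
```

>>> {"op": "move_arm", "data": {"plan": [[[0, 0, 0], 0], [[0, 0, 0], 0], [[0, 0, 0], 0], [[0, 0, 0], 0], [[0, 0, 0], 0]], "hand": 1, "grip_force": 30}}

```text
time_s: 10.45
tool_pos: [0.447, -0.0736, 0.02]
tcp_rot: [-0.002, 3.139, -0.001]
ft_force: [-0.8, -0.9, 4.4]
grip_width: 0.438
finger_force: 30.3
```

>>> {"op": "move_arm", "data": {"plan": [[[0, 0, 0], 0], [[0, 0, 0], 0], [[0, 0, 0], 0], [[0, 0, 0], 0]]}}

```text
time_s: 10.85
tool_pos: [0.447, -0.0735, 0.02]
tcp_rot: [-0.002, 3.14, -0.001]
ft_force: [-1.0, 1.5, 5.9]
grip_width: 0.436
finger_force: 30.3
```

>>> {"op": "move_arm", "data": {"plan": [[[0, 0, -0.2], 0], [[0, 0, -0.6], 0], [[0, 0, -0.8], 0], [[0, 0, -0.4], 0], [[0, 0, 0], 0]]}}

```text
time_s: 11.35
tool_pos: [0.4479, -0.0739, 0.1017]
tcp_rot: [-0.002, 3.136, -0.003]
ft_force: [-0.4, 0.2, -0.9]
grip_width: 0.433
finger_force: 30.3
```

>>> {"op": "move_arm", "data": {"plan": [[[0, 0, 0], 0], [[0, 0, 0], 0], [[0, 0, 0], 0]]}}

```text
time_s: 11.65
tool_pos: [0.445, -0.073, 0.0972]
tcp_rot: [0.002, -3.138, -0.002]
ft_force: [0.3, -0.1, -1.0]
grip_width: 0.437
finger_force: 30.3
```

>>> {"op": "move_arm", "data": {"plan": [[[0, -0.6, 0], 0], [[0, -0.9, 0], 0], [[0, -1, 0], 0], [[0, -0.9, 0], 0], [[0, -0.4, 0], 0]]}}

```text
time_s: 12.15
tool_pos: [0.4456, -0.2278, 0.0978]
tcp_rot: [-0.002, -3.14, -0.0]
ft_force: [-0.9, 0.2, 0.0]
grip_width: 0.432
finger_force: 30.5
```

>>> {"op": "move_arm", "data": {"plan": [[[0, -0.2, 0], 0], [[0, 0, 0], 0], [[0, 0, 0], 0], [[0, 0, 0], 0]]}}

```text
time_s: 12.55
tool_pos: [0.4464, -0.232, 0.0988]
tcp_rot: [0.004, -3.141, -0.001]
ft_force: [0.0, -0.2, -1.4]
grip_width: 0.437
finger_force: 30.5
```

>>> {"op": "move_arm", "data": {"plan": [[[0, 0, 0.4], 0], [[0, 0, 0.6], 0], [[0, 0, 0.5], 0], [[0, 0, 0.2], 0], [[0, 0, 0], 0]]}}

```text
time_s: 13.05
tool_pos: [0.4455, -0.232, 0.0297]
tcp_rot: [0.004, -3.139, -0.003]
ft_force: [-0.1, 0.6, 0.1]
grip_width: 0.434
finger_force: 30.5
```

>>> {"op": "move_arm", "data": {"plan": [[[0, 0, 0], 0], [[0, 0, 0], 0], [[0, 0, 0], 0]]}}

```text
time_s: 13.35
tool_pos: [0.4471, -0.2338, 0.0322]
tcp_rot: [-0.002, 3.14, -0.002]
ft_force: [0.0, -0.4, -0.9]
grip_width: 0.437
finger_force: 30.5
```

>>> {"op": "move_arm", "data": {"plan": [[[0, 0, 0.08], 0], [[0, 0, 0.06], 0], [[0, 0, 0.05], 0], [[0, 0, 0], 0], [[0, 0, 0], 0]]}}

```text
time_s: 13.85
tool_pos: [0.4463, -0.2334, 0.0232]
tcp_rot: [0.002, -3.141, -0.0]
ft_force: [0.3, 0.5, -1.7]
grip_width: 0.432
finger_force: 30.5
```

>>> {"op": "move_arm", "data": {"plan": [[[0, 0, 0.025], 0], [[0, 0, 0], 0], [[0, 0, 0], 0]]}}

```text
time_s: 14.15
tool_pos: [0.4463, -0.2334, 0.0231]
tcp_rot: [0.002, -3.142, -0.0]
ft_force: [-2.8, 1.0, 5.2]
grip_width: 0.437
finger_force: 30.9
```

>>> {"op": "move_arm", "data": {"plan": [[[0, 0, 0], 0], [[0, 0, 0], 0], [[0, 0, 0], 0], [[0, 0, 0], 0], [[0, 0, 0], 0]], "hand": 0}}

```text
time_s: 14.65
tool_pos: [0.4463, -0.2333, 0.0221]
tcp_rot: [0.002, -3.141, -0.0]
ft_force: [-0.2, -0.2, 0.4]
grip_width: 1.0
finger_force: 0.0
```

>>> {"op": "move_arm", "data": {"plan": [[[0, 0, -0.3], 0], [[0, 0, -0.8], 0], [[0, 0, -0.9], 0], [[0, 0, -0.5], 0], [[0, 0, 0], 0]]}}

```text
time_s: 15.15
tool_pos: [0.4488, -0.2349, 0.1276]
tcp_rot: [-0.002, 3.133, -0.008]
ft_force: [-0.2, 0.5, -0.0]
grip_width: 1.004
finger_force: 0.0
```

>>> {"op": "move_arm", "data": {"plan": [[[0, 0.9, 0], 0], [[0, 1, 0], 0], [[0, 1, 0], 0], [[0, 1, 0], 0], [[0, 1, 0], 0]]}}

```text
time_s: 15.65
tool_pos: [0.4452, -0.0358, 0.1214]
tcp_rot: [0.001, -3.14, -0.001]
ft_force: [0.4, 0.2, -0.2]
grip_width: 1.0
finger_force: 0.0
```

>>> {"op": "move_arm", "data": {"plan": [[[-0.1, 1, 0], 0], [[-0.1, 1, 0], 0], [[-0.1, 1, 0], 0], [[-0.1, 1, 0], 0], [[-0.05, 1, 0], 0]]}}

```text
time_s: 16.15
tool_pos: [0.4632, 0.1642, 0.1215]
tcp_rot: [0.002, -3.14, 0.001]
ft_force: [0.9, 0.1, 0.2]
grip_width: 0.998
finger_force: 0.0
```

>>> {"op": "move_arm", "data": {"plan": [[[0, 1, 0], 0], [[0, 0.5, 0], 0], [[0, 0.4, 0], 0], [[0, 0, 0], 0], [[0, 0, 0], 0]]}}

```text
time_s: 16.65
tool_pos: [0.4636, 0.238, 0.1218]
tcp_rot: [0.002, -3.141, 0.002]
ft_force: [0.1, 0.2, 0.0]
grip_width: 1.003
finger_force: 0.0
```

>>> {"op": "move_arm", "data": {"plan": [[[0, 0, 0], 0], [[0, 0, 0], 0]]}}

```text
time_s: 16.85
tool_pos: [0.4639, 0.2376, 0.1224]
tcp_rot: [0.001, 3.142, -0.0]
ft_force: [0.5, -0.4, -0.5]
grip_width: 1.001
finger_force: 0.0
```

>>> {"op": "move_arm", "data": {"plan": [[[0, 0.13, 0.4], 0], [[0, 0, 0.7], 0], [[0, 0, 0.8], 0], [[0, 0, 0.5], 0], [[0, 0, 0.25], 0]]}}

```text
time_s: 17.35
tool_pos: [0.4624, 0.2425, 0.014]
tcp_rot: [-0.0, -3.138, 0.002]
ft_force: [-0.1, 0.1, 1.5]
grip_width: 0.997
finger_force: 0.0
```

>>> {"op": "move_arm", "data": {"plan": [[[0, 0, 0], 0], [[0, 0, 0], 0], [[0, 0, 0], 0]]}}

```text
time_s: 17.65
tool_pos: [0.4651, 0.2442, 0.0181]
tcp_rot: [-0.002, 3.138, 0.002]
ft_force: [0.2, 1.1, 0.4]
grip_width: 1.002
finger_force: 0.0
```

>>> {"op": "move_arm", "data": {"plan": [[[0, 0, 0], 0], [[0, 0, 0], 0], [[0, 0, 0], 0], [[0, 0, 0], 0], [[0, 0, 0], 0]], "hand": 1, "grip_force": 25}}

```text
time_s: 18.15
tool_pos: [0.464, 0.2441, 0.0167]
tcp_rot: [-0.002, 3.141, 0.001]
ft_force: [-0.6, -0.4, 1.2]
grip_width: 0.343
finger_force: 24.8
```

>>> {"op": "move_arm", "data": {"plan": [[[0, 0, 0], 0], [[0, 0, 0], 0], [[0, 0, 0], 0], [[0, 0, 0], 0]]}}

```text
time_s: 18.55
tool_pos: [0.464, 0.244, 0.0167]
tcp_rot: [-0.002, 3.141, 0.001]
ft_force: [-0.5, 1.0, 3.1]
grip_width: 0.342
finger_force: 24.8
```

>>> {"op": "move_arm", "data": {"plan": [[[0, 0, -0.2], 0], [[0, 0, -0.6], 0], [[0, 0, -0.9], 0], [[0, 0, -0.9], 0], [[0, 0, -0.3], 0]]}}

```text
time_s: 19.05
tool_pos: [0.4656, 0.2446, 0.1368]
tcp_rot: [-0.002, 3.135, 0.004]
ft_force: [0.9, 1.1, -0.8]
grip_width: 0.344
finger_force: 24.8
```

>>> {"op": "move_arm", "data": {"plan": [[[0, 0, 0], 0], [[0, 0, 0], 0], [[0, 0, 0], 0]]}}

```text
time_s: 19.35
tool_pos: [0.4623, 0.2433, 0.1296]
tcp_rot: [0.002, -3.137, 0.003]
ft_force: [-0.2, -0.1, -1.9]
grip_width: 0.344
finger_force: 24.8
```

>>> {"op": "move_arm", "data": {"plan": [[[-0.15, -0.5, 0], 0], [[-0.29, -0.95, 0], 0], [[-0.29, -1, 0], 0], [[-0.29, -1, 0], 0], [[-0.29, -1, 0], 0]]}}

```text
time_s: 19.85
tool_pos: [0.5154, 0.0645, 0.13]
tcp_rot: [0.003, -3.138, -0.0]
ft_force: [0.4, 0.7, -0.3]
grip_width: 0.34
finger_force: 24.9
```

>>> {"op": "move_arm", "data": {"plan": [[[-0.29, -1, 0], 0], [[-0.29, -1, 0], 0], [[-0.29, -1, 0], 0], [[-0.29, -1, 0], 0], [[-0.29, -1, 0], 0]]}}

```text
time_s: 20.35
tool_pos: [0.5737, -0.1354, 0.1297]
tcp_rot: [0.002, -3.138, -0.003]
ft_force: [1.5, 0.9, -1.1]
grip_width: 0.341
finger_force: 24.9
```

>>> {"op": "move_arm", "data": {"plan": [[[-0.29, -1, 0], 0], [[-0.29, -1, 0], 0], [[-0.29, -0.6, 0], 0], [[-0.06, -0.43, 0], 0], [[0, 0, 0], 0]]}}

```text
time_s: 20.85
tool_pos: [0.611, -0.2568, 0.1299]
tcp_rot: [-0.002, -3.138, -0.002]
ft_force: [-0.4, -0.1, -0.6]
grip_width: 0.342
finger_force: 24.9
```

>>> {"op": "move_arm", "data": {"plan": [[[0, 0, 0], 0], [[0, 0, 0], 0], [[0, 0, 0], 0], [[0, 0, 0], 0]]}}

```text
time_s: 21.25
tool_pos: [0.612, -0.254, 0.1327]
tcp_rot: [-0.004, 3.141, 0.0]
ft_force: [-0.5, 0.4, 0.4]
grip_width: 0.341
finger_force: 24.9
```

>>> {"op": "move_arm", "data": {"plan": [[[0, 0, 0.4], 0], [[0, 0, 0.7], 0], [[0, 0, 0.8], 0], [[0, 0, 0.5], 0], [[0, 0, 0.2], 0]]}}

```text
time_s: 21.75
tool_pos: [0.6095, -0.2536, 0.0235]
tcp_rot: [0.002, -3.135, -0.006]
ft_force: [-0.3, 1.4, -0.2]
grip_width: 0.343
finger_force: 24.9
```

>>> {"op": "move_arm", "data": {"plan": [[[0, 0, 0], 0], [[0, 0, 0], 0], [[0, 0, 0], 0], [[0, 0, 0], 0]]}}

```text
time_s: 22.15
tool_pos: [0.613, -0.2557, 0.0302]
tcp_rot: [-0.002, 3.139, -0.002]
ft_force: [-1.3, 0.3, -1.1]
grip_width: 0.341
finger_force: 24.9
```

>>> {"op": "move_arm", "data": {"plan": [[[0, 0, 0.06], 0], [[0, 0, 0.04], 0], [[0, 0, 0], 0], [[0, 0, 0], 0], [[0, 0, 0], 0]]}}

```text
time_s: 22.65
tool_pos: [0.612, -0.2551, 0.0242]
tcp_rot: [0.002, -3.142, -0.0]
ft_force: [0.4, 0.7, -0.3]
grip_width: 0.345
finger_force: 24.9
```

>>> {"op": "move_arm", "data": {"plan": [[[0, 0, 0.03], 0], [[0, 0, 0.02], 0], [[0, 0, 0], 0], [[0, 0, 0], 0], [[0, 0, 0], 0]]}}

```text
time_s: 23.15
tool_pos: [0.612, -0.2552, 0.0223]
tcp_rot: [-0.002, 3.141, 0.0]
ft_force: [0.0, 0.1, -0.9]
grip_width: 0.345
finger_force: 24.9
```

>>> {"op": "move_arm", "data": {"plan": [[[0, 0, 0.03], 0], [[0, 0, 0.02], 0], [[0, 0, 0], 0], [[0, 0, 0], 0]]}}

```text
time_s: 23.55
tool_pos: [0.6119, -0.2551, 0.0202]
tcp_rot: [0.002, -3.141, -0.0]
ft_force: [0.2, 0.5, -0.5]
grip_width: 0.338
finger_force: 24.9
```

>>> {"op": "move_arm", "data": {"plan": [[[0, 0, 0.025], 0], [[0, 0, 0], 0], [[0, 0, 0], 0]]}}

```text
time_s: 23.85
tool_pos: [0.6121, -0.2552, 0.0198]
tcp_rot: [-0.002, 3.141, -0.0]
ft_force: [-0.4, 0.3, 1.8]
grip_width: 0.339
finger_force: 25.0
```

>>> {"op": "move_arm", "data": {"plan": [[[0, 0, 0], 0], [[0, 0, 0], 0], [[0, 0, 0], 0], [[0, 0, 0], 0], [[0, 0, 0], 0]], "hand": 0}}

```text
time_s: 24.35
tool_pos: [0.6119, -0.2551, 0.0192]
tcp_rot: [0.002, -3.142, -0.0]
ft_force: [0.4, 0.4, 0.0]
grip_width: 0.995
finger_force: 0.0
```

>>> {"op": "move_arm", "data": {"plan": [[[0, 0, -0.3], 0], [[0, 0, -0.8], 0], [[0, 0, -0.9], 0], [[0, 0, -0.75], 0], [[0, 0, 0], 0]]}}

```text
time_s: 24.85
tool_pos: [0.6152, -0.2568, 0.1376]
tcp_rot: [-0.002, 3.129, -0.01]
ft_force: [0.8, -0.2, 0.3]
grip_width: 1.003
finger_force: 0.0
```

>>> {"op": "move_arm", "data": {"plan": [[[-0.05, 0.8, 0], 0], [[-0.05, 1, 0], 0], [[-0.05, 1, 0], 0], [[-0.05, 1, 0], 0], [[-0.07, 1, 0], 0]]}}

```text
time_s: 25.35
tool_pos: [0.622, -0.0616, 0.129]
tcp_rot: [0.001, -3.141, -0.0]
ft_force: [0.5, -0.2, 0.7]
grip_width: 1.004
finger_force: 0.0
```

>>> {"op": "move_arm", "data": {"plan": [[[0, 1, 0], 0], [[0, 1, 0], 0], [[0, 0.9, 0], 0], [[0, 0.45, 0], 0], [[0, 0.2, 0], 0]]}}

```text
time_s: 25.85
tool_pos: [0.622, 0.0804, 0.129]
tcp_rot: [0.005, -3.141, 0.0]
ft_force: [-0.5, 0.3, -0.4]
grip_width: 0.997
finger_force: 0.0
```

>>> {"op": "move_arm", "data": {"plan": [[[0, 0, 0], 0], [[0, 0, 0], 0], [[0, 0, 0], 0], [[0, 0, 0], 0], [[0, 0, 0], 0]]}}

```text
time_s: 26.35
tool_pos: [0.6225, 0.0779, 0.1293]
tcp_rot: [0.0, 3.142, -0.0]
ft_force: [-0.8, -0.4, -1.2]
grip_width: 0.999
finger_force: 0.0
```

```bash
python3 - <<'E'
from h import *
p,d=optics.camera("top"); cv2.imwrite("pics/crop3.png",cv2.resize(p[120:320,150:500],(800,457)))
print(readout.observe()["tool_pos"])
E
```

```text
[0.62244514 0.07807841 0.1293492 ]
```

View pics/crop3.png

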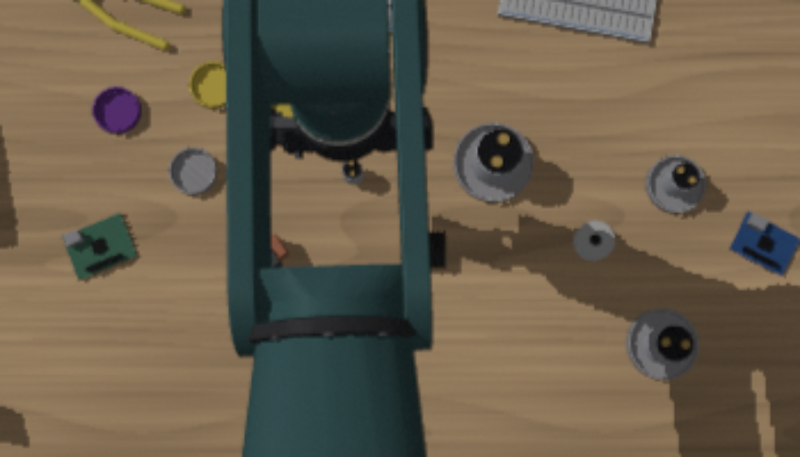

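Cans A, B and C stand upright in their own dishes at crop (495,160), (665,345) and (677,185). The spool is unmoved, and D is visible under the gripper at (352,168). Next is D.

>>> {"op": "move_arm", "data": {"plan": [[[0, 0.02, 0.5], 0], [[0, 0, 0.8], 0], [[0, 0, 0.8], 0], [[0, 0, 0.4], 0], [[0, 0, 0.2], 0]]}}

```text
time_s: 26.9
tool_pos: [0.6211, 0.0795, 0.0191]
tcp_rot: [0.002, -3.138, 0.0]
ft_force: [0.2, 0.6, -0.1]
grip_width: 1.0
finger_force: 0.0
```

>>> {"op": "move_arm", "data": {"plan": [[[0, 0, 0.1], 0], [[0, 0, 0], 0], [[0, 0, 0], 0], [[0, 0, 0], 0], [[0, 0, 0], 0]]}}

```text
time_s: 27.4
tool_pos: [0.6231, 0.0797, 0.0185]
tcp_rot: [-0.002, 3.14, 0.0]
ft_force: [1.5, 0.5, -0.4]
grip_width: 1.006
finger_force: 0.0
```

>>> {"op": "move_arm", "data": {"plan": [[[0, 0, 0.08], 0], [[0, 0, 0.05], 0], [[0, 0, 0], 0], [[0, 0, 0], 0], [[0, 0, 0], 0]]}}

```text
time_s: 27.9
tool_pos: [0.6224, 0.0797, 0.0121]
tcp_rot: [0.002, -3.142, -0.0]
ft_force: [-0.8, 0.1, 0.4]
grip_width: 1.003
finger_force: 0.0
```

>>> {"op": "move_arm", "data": {"plan": [[[0, 0, 0], 0], [[0, 0, 0], 0], [[0, 0, 0], 0], [[0, 0, 0], 0], [[0, 0, 0], 0]], "hand": 1, "grip_force": 22}}

```text
time_s: 28.4
tool_pos: [0.6225, 0.0797, 0.0123]
tcp_rot: [-0.002, 3.141, 0.0]
ft_force: [-0.1, -0.4, -1.0]
grip_width: 0.247
finger_force: 22.1
```

>>> {"op": "move_arm", "data": {"plan": [[[0, 0, 0], 0], [[0, 0, 0], 0], [[0, 0, 0], 0], [[0, 0, 0], 0]]}}

```text
time_s: 28.8
tool_pos: [0.6225, 0.0796, 0.0123]
tcp_rot: [-0.002, 3.141, 0.0]
ft_force: [0.2, -0.0, 1.2]
grip_width: 0.245
finger_force: 22.2
```

>>> {"op": "move_arm", "data": {"plan": [[[0, 0, -0.2], 0], [[0, 0, -0.6], 0], [[0, 0, -0.8], 0], [[0, 0, -0.5], 0], [[0, 0, -0.2], 0]]}}

```text
time_s: 29.3
tool_pos: [0.624, 0.0798, 0.1079]
tcp_rot: [-0.002, 3.136, 0.001]
ft_force: [-0.5, 0.1, -0.4]
grip_width: 0.244
finger_force: 22.2
```

>>> {"op": "move_arm", "data": {"plan": [[[-0.1, 0.5, 0], 0], [[0, 0.8, 0], 0], [[0, 0.9, 0], 0], [[0, 0.9, 0], 0], [[0, 0.6, 0], 0]]}}

```text
time_s: 29.8
tool_pos: [0.6252, 0.2299, 0.103]
tcp_rot: [0.004, -3.14, -0.001]
ft_force: [0.1, -1.2, 0.6]
grip_width: 0.249
finger_force: 22.2
```

>>> {"op": "move_arm", "data": {"plan": [[[0, 0.3, 0], 0], [[0, 0.17, 0], 0], [[0, 0, 0], 0], [[0, 0, 0], 0], [[0, 0, 0], 0]]}}

```text
time_s: 30.3
tool_pos: [0.6264, 0.2451, 0.1042]
tcp_rot: [-0.001, -3.142, 0.001]
ft_force: [0.1, -0.2, -0.3]
grip_width: 0.245
finger_force: 22.2
```

>>> {"op": "move_arm", "data": {"plan": [[[0, 0, 0.3], 0], [[0, 0, 0.6], 0], [[0, 0, 0.6], 0], [[0, 0, 0.3], 0], [[0, 0, 0.1], 0]]}}

```text
time_s: 30.8
tool_pos: [0.6247, 0.2455, 0.0252]
tcp_rot: [0.001, -3.137, 0.002]
ft_force: [0.4, -0.4, -0.0]
grip_width: 0.242
finger_force: 22.2
```

>>> {"op": "move_arm", "data": {"plan": [[[0, 0, 0], 0], [[0, 0, 0], 0], [[0, 0, 0], 0], [[0, 0, 0], 0], [[0, 0, 0], 0]]}}

```text
time_s: 31.3
tool_pos: [0.6266, 0.2466, 0.029]
tcp_rot: [-0.002, 3.14, 0.001]
ft_force: [-0.2, 0.2, 0.2]
grip_width: 0.246
finger_force: 22.2
```

>>> {"op": "move_arm", "data": {"plan": [[[0, 0, 0.1], 0], [[0, 0, 0.08], 0], [[0, 0, 0.05], 0], [[0, 0, 0], 0], [[0, 0, 0], 0]]}}

```text
time_s: 31.8
tool_pos: [0.6261, 0.2464, 0.0187]
tcp_rot: [0.002, -3.141, 0.0]
ft_force: [0.4, 0.7, -0.1]
grip_width: 0.25
finger_force: 22.2
```

>>> {"op": "move_arm", "data": {"plan": [[[0, 0, 0.04], 0], [[0, 0, 0.02], 0], [[0, 0, 0], 0], [[0, 0, 0], 0]]}}

```text
time_s: 32.2
tool_pos: [0.6262, 0.2465, 0.0165]
tcp_rot: [-0.002, 3.142, 0.0]
ft_force: [0.3, -0.4, -0.8]
grip_width: 0.247
finger_force: 22.2
```

>>> {"op": "move_arm", "data": {"plan": [[[0, 0, 0.03], 0], [[0, 0, 0], 0], [[0, 0, 0], 0]]}}

```text
time_s: 32.5
tool_pos: [0.6261, 0.2465, 0.0153]
tcp_rot: [0.002, -3.142, -0.0]
ft_force: [0.7, -0.6, -0.3]
grip_width: 0.244
finger_force: 22.2
```

>>> {"op": "move_arm", "data": {"plan": [[[0, 0, 0.015], 0], [[0, 0, 0], 0], [[0, 0, 0], 0]]}}

```text
time_s: 32.8
tool_pos: [0.6262, 0.2465, 0.0153]
tcp_rot: [-0.002, 3.141, 0.0]
ft_force: [-1.9, -0.9, 3.1]
grip_width: 0.243
finger_force: 22.4
```

Contact is at the predicted height. I'll release, lift and check.

>>> {"op": "move_arm", "data": {"plan": [[[0, 0, 0], 0], [[0, 0, 0], 0], [[0, 0, 0], 0], [[0, 0, 0], 0], [[0, 0, 0], 0]], "hand": 0}}

```text
time_s: 33.3
tool_pos: [0.6261, 0.2464, 0.0145]
tcp_rot: [0.002, -3.141, 0.0]
ft_force: [1.0, 0.2, -0.1]
grip_width: 1.001
finger_force: 0.0
```

>>> {"op": "move_arm", "data": {"plan": [[[0, 0, -0.3], 0], [[0, 0, -0.8], 0], [[0, 0, -1], 0], [[0, 0, -1], 0], [[0, 0, -0.9], 0]]}}

```text
time_s: 33.8
tool_pos: [0.6264, 0.2466, 0.1783]
tcp_rot: [-0.002, 3.139, 0.001]
ft_force: [0.9, 1.1, 0.6]
grip_width: 1.003
finger_force: 0.0
```

>>> {"op": "move_arm", "data": {"plan": [[[1, 0, 0], 0], [[1, 0, 0], 0], [[1, 0, 0], 0], [[1, 0, 0], 0], [[0.5, 0, 0], 0]]}}

```text
time_s: 34.3
tool_pos: [0.4434, 0.2463, 0.176]
tcp_rot: [-0.004, 3.141, 0.001]
ft_force: [0.1, -0.1, 1.1]
grip_width: 1.0
finger_force: 0.0
```

>>> {"op": "move_arm", "data": {"plan": [[[0, 0, 0], 0], [[0, 0, 0], 0], [[0, 0, 0], 0], [[0, 0, 0], 0], [[0, 0, 0], 0]]}}

```text
time_s: 34.8
tool_pos: [0.4469, 0.2461, 0.1745]
tcp_rot: [0.001, -3.141, 0.0]
ft_force: [0.4, -0.4, -0.3]
grip_width: 0.999
finger_force: 0.0
```

```bash
python3 - <<'E'
from h import *
p,d=optics.camera("top"); q,_=optics.camera("side")
a=cv2.resize(p[140:300,180:480],(800,427)); cv2.imwrite("pics/f_top.png",a)
cv2.imwrite("pics/f_side.png",cv2.resize(q[120:400,180:480],(600,560)))
E
```

```text
(no output)
```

View pics/f_top.png

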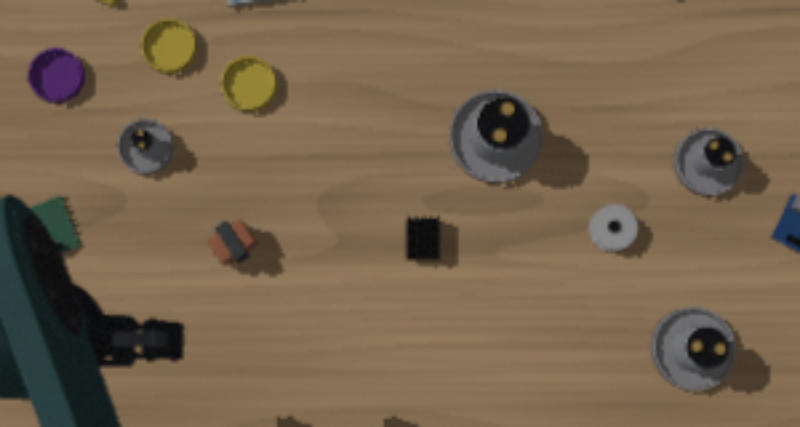

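View pics/f_side.png

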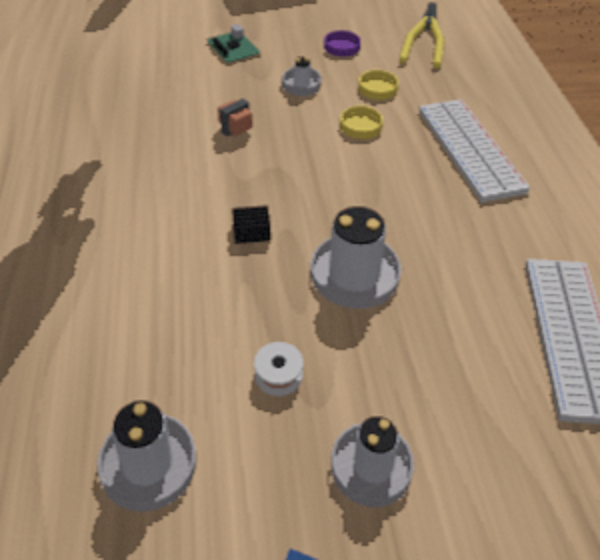

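Both views show all four cans upright in their own dishes, with D at top-crop (143,142). The transformer at (232,242) and the spool at (613,228) have not moved.

```bash
python3 -c "
from workcell import ticket
print(ticket.sign_off())"
```

```text
the job is handed in; nothing more can be done
None
```

The job is handed in: all four capacitors stand upright in their matching dishes, placed biggest to smallest in about 35 s, with the transformer and wire spool unmoved; the sign-off gave no verdict.

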